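# Find the latched key by feel and release it

### The arm

A 7-joint arm with a two-finger parallel gripper is mounted at the origin on the work surface. World frame = base frame: x ahead of the robot, y to its left, z up, the work surface at z = 0. Lengths are in m, angles in rad, forces in N, time in s.
With the tool pointing down it reaches from about 0.425 to 1.025 m from the base axis. Payload 9.4 kg.
Tool frame: the origin (TCP) lies between the finger pads; the fingertips stand arm.tip_extent ahead of it and the grasp point (between the pads) is the TCP (arm.tip_extent is the distance from the TCP to the fingertips, in m); z points along the fingers, x is the direction in which the jaws open and shut, and the axes are right-handed (so a half turn about z gives the same grasp; the last joint's range is limited). The gripper opens to 93 mm and grips with 3 to 60 N. Pads are 15 mm wide; open, the fingers measure 128 mm over their backs; the gripper's body (75 mm by 188 mm) begins 65 mm behind the grasp point.
Start: joints at [-1.196, 0.599, -0.003, 1.599, 0.002, 0.943, -0.08], TCP at [0.317, 0.652, 0.238] pointing down, gripper open.
Joint ranges: [-2.57, 2.57], [-0.35, 1.97], [-1.29, 1.29], [0.11, 2.56], [-1.05, 4.19], [0.11, 1.86], [-2.63, 2.63]. Speed limits (rad/s): [2.22, 2.22, 3.01, 3.01, 3.14, 3.14, 3.14].

### API

Orientations are given as a rotation vector (axis times angle).
In Python, from workcell import arm gives the robot as it stands.
- The arm moves only by the shell command python3 -m crank 'ROWS' [FORCE]. ROWS is JSON, a list of rows, each a list of 3 entries, a list of its own where there are three numbers: the turn, a rotation vector about the tool's x, y, z normalised to -1 to 1, where 1 is 120 degrees, then the shift along the tool's x, y, z normalised to -1 to 1, where 1 is 800 mm, then the opening, from 0 (shut) to 1 (fully open). A call has 1 to 12 rows; each row is the pose to reach, as a shift and turn from the pose commanded when the call began, along the tool's axes at that moment; what a row does not reach only later rows make up. A row lasts 1/8 s, in which the tool goes at most 62.5 mm and 10.7 degrees, less where a joint would pass 70% of its speed; a pose out of reach is approached as far as the arm can. A call with a number of a shift or a turn outside -1 to 1 is refused whole. A call with a gripper value outside its range is refused whole. The fingers move at their own pace and stop on an object; FORCE is the grip in N (left out, the last holds). Time passes only in rows, so rows that repeat a pose let the fingers close. It gives the time, the measured TCP pose, the force and the opening at its end, in the units of the state.
- arm.get_obs(): the state, without advancing time (a new reading comes with each control period).
- arm.camera(name): name is "scene" or "top"; returns (picture, depth): 400x640x3 uint8, red, green, blue; 400x640 float32, m along the optical axis (not along the pixel's ray), 0 where there is no reading.
- arm.camera_model(name): a dict with "vertical_fov" (degrees; the focal length in pixels is half the picture's height over the tangent of half this angle, whatever the lens; pixels are square), "cx", "cy" (the principal point, pixels), "k1" (the pictures are not rectified: a ray, as slopes to the right and down, at radius r is drawn at 1 + k1 r^2 times it, then the intrinsics apply), "pose" (4x4, takes a point from camera to world coordinates). Camera axes: x right, y down, z forward; pixel columns grow to the right and rows downward; lengths in m; the calibration is good to about 2 mm. A picture is of the moment at which its call begins. camera_model takes no time and is no camera call.
- arm.hand_in(): hands the job in, once; it reports no verdict.
The state is a dict: "time_s": time; "qpos": joint angles; "dq": joint speeds; "joint_torque": joint torques, N m; "eef_pos": TCP position; "ee_rot": TCP orientation; "ft_force": force on the tool from outside, world axes, zero at the start; "torque": the same for the moment, N m; "width": finger opening in m.
Only numpy, scipy, OpenCV 4.12 (cv2) and the standard library are available. Lean on these libraries where they do the work, as an engineer would, in place of code of your own. Each camera call takes 0.05 s, during which the arm holds its last target. There are 200 camera calls.

### The job

One of the four identical keys on the selector box is latched down, but the caps sit at uneven heights and the eye cannot tell which. Going along the row from the robot's left to its right, tap each key lightly with the fingertips (an up key gives softly and springs back, the latched one stands firm); after all four taps, press the firm key all the way down and let go so that it pops up. Leave the other three keys up, and do not disturb or pick up any of the things standing around.

Things in the scene. Friction and masses are not known exactly. Their poses are not given: they have to be found in the camera images.
- keybox: fixed grey selector box with an aluminium top panel, 160 (x) x 250 (y) x 50 mm high, on the bench; origin at the centre of its underside, x away from the robot, y to the robot's left along the key row, z up. The four keys stand in a row through the panel's middle, at x = 0 and y = +75, +25, -25, -75 mm in this frame (left to right as the robot sees them).
- key_a: white square-capped identical key; origin at the centre of its cap's flat top, z up. Cap 24 x 24 mm, top 14 to 18 mm above the panel at the start. The letter tells neither its place in the row nor its state. Three keys are up, one is latched: see the entries of key_b and key_c.
- key_b: identical key; origin at the centre of its cap's flat top, z up. Cap 24 x 24 mm, top 14 to 18 mm above the panel at the start. The letter tells neither its place in the row nor its state. True of all four alike: if up, a key sinks softly under 0.5 to 1.5 N and springs back if let go within the first 5.5 mm; at about 6.5 mm it latches down for good, which spoils the job.
- key_c: identical key; origin at the centre of its cap's flat top, z up. Cap 24 x 24 mm, top 14 to 18 mm above the panel at the start. The letter tells neither its place in the row nor its state. True of all four alike: if latched, a key stands firm up to 4 N and sinks under about 5 N; pressed the full 7 mm to its stop (push of 8 to 15 N) and let go, it pops up 7 mm above its start.
- key_d: identical key; origin at the centre of its cap's flat top, z up. Cap 24 x 24 mm, top 14 to 18 mm above the panel at the start. The letter tells neither its place in the row nor its state. Behaviour as told under key_b (if up) and key_c (if latched).
- adapter: loose steel connector adapter, upright cylinder 18 mm across, 26 mm high, standing on the panel behind the row; origin under its foot
- fusecap: loose black fuse cap, 20 mm across, 20 mm high, standing on the panel in front of the row; origin under its foot
- jar: loose clear screw jar, 52 mm across, 60 mm high, on the bench near the box; origin under its foot
- mug: loose white mug, 80 mm across, 85 mm high, on the bench; origin under its foot
- tape: loose blue tape ring, 72 mm across, 19 mm high, on the bench; origin under its centre
- driver: loose screwdriver lying on the bench beyond the box; origin under its middle
- meter: loose yellow hand meter, 150 x 75 x 34 mm, on the bench; origin under its centre

How it is judged:
By the outcome, as a careful person would: the job done as asked, in the order asked, and still so for the second after the job is handed in, with the robot touching nothing.
It also fails if it takes over 51 s, if anything falls off the work surface, if the arm or the gripper's body presses on something with over 40 N, if the wrist force passes 120 N, or if a joint passes its speed limit or range.

## Working session

There is one attempt and no reset: what is moved stays moved. The work goes in short steps, Python scripts to look and compute and a shell command to move; the robot and the scene stay as the last step left them, time stands still between calls to the robot, and variables do not carry over. Pictures are saved under pics/ and viewed, about 8 in all and at most 12, crops included, and the job is handed in when it is done.

```bash
mkdir -p pics; ls; python3 - <<'E'
from workcell import arm
import cv2,numpy as np
o=arm.get_obs();print(o,arm.tip_extent)
for n in("scene","top"):
    p,d=arm.camera(n);cv2.imwrite(f"pics/{n}0.png",p[:,:,::-1]);np.save(f"{n}d.npy",d);m=arm.camera_model(n);print(n,m)
E
```

```text
pics
{'time_s': 0.0, 'qpos': array([-1.19568656,  0.60012484, -0.00253976,  1.60012155,  0.00183222,
        0.94284481, -0.07977075]), 'dq': array([ 3.89102550e-04, -8.51485815e-06,  2.00514362e-03,  5.31588995e-04,
       -8.19914829e-04,  7.70926360e-05,  8.63481418e-04]), 'joint_torque': array([ 6.70334957e-04, -7.65056777e+01,  1.49742052e+00, -2.52364039e+01,
       -5.24679129e-02,  1.67215336e-02,  1.53943324e-04]), 'eef_pos': array([0.31636132, 0.65184669, 0.23676316]), 'ee_rot': array([ 2.66170026e+00,  1.66706582e+00, -1.84180314e-03]), 'ft_force': array([-0.46548292, -0.11990367,  0.20199025]), 'torque': array([ 0.00035555,  0.00798156, -0.00270168]), 'width': 0.09280933554522106} 0.019
scene {'vertical_fov': 57.64526740855444, 'cx': 322.55498329828833, 'cy': 199.16701826291018, 'k1': -0.0579628931114514, 'pose': array([[ 4.58980500e-01,  5.49720769e-01, -6.97957002e-01,
         1.08678060e+00],
       [ 8.88445756e-01, -2.84892162e-01,  3.59861909e-01,
        -1.98082738e-01],
       [-1.01891359e-03, -7.85266536e-01, -6.19157032e-01,
         5.01822928e-01],
       [ 0.00000000e+00,  0.00000000e+00,  0.00000000e+00,
         1.00000000e+00]])}
top {'vertical_fov': 46.50372462939923, 'cx': 317.7824757132973, 'cy': 205.32814060427265, 'k1': -0.04151466608422525, 'pose': array([[ 0.02262965, -0.99017012,  0.13802549,  0.42570752],
       [-0.99972959, -0.02167362,  0.00842567,  0.04318504],
       [-0.00535134, -0.13817884, -0.99039284,  1.25694768],
       [ 0.        ,  0.        ,  0.        ,  1.        ]])}
```

View pics/top0.png

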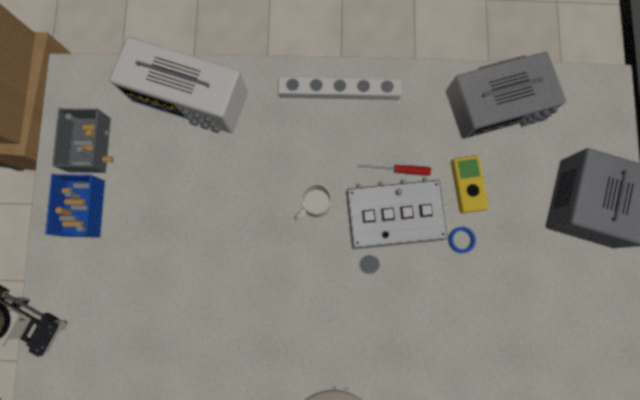

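View pics/scene0.png

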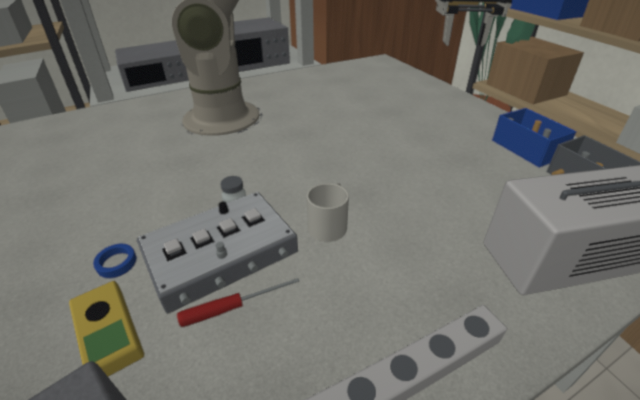

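The top view shows the keys at about (369,216), (388,213), (407,212) and (426,210). The adapter is at (398,192), the fuse cap at (385,234), the jar at (369,264) and the mug at (316,200). The scene view shows the same layout, with the keys at (173,249) to (253,217). Next I'll measure them.

```bash
cat > h.py <<'E'
import numpy as np,cv2
from workcell import arm
def ray(n,uv):
    m=arm.camera_model(n);f=200/np.tan(np.radians(m["vertical_fov"]/2))
    K=np.array([[f,0,m["cx"]],[0,f,m["cy"]],[0,0,1]])
    q=cv2.undistortPoints(np.array(uv,float).reshape(-1,1,2),K,np.array([m["k1"],0,0,0,0.]))[:,0]
    P=m["pose"];return P[:3,3],np.c_[q,np.ones(len(q))]@P[:3,:3].T
def plane(n,uv,z):
    o,d=ray(n,uv);return o+d*((z-o[2])/d[:,2])[:,None]
def tri(a,ua,b,ub):
    oa,da=ray(a,ua);ob,db=ray(b,ub);R=[]
    for x,y in zip(da,db):
        s=np.linalg.lstsq(np.c_[x,-y],ob-oa,rcond=None)[0];p,q=oa+s[0]*x,ob+s[1]*y
        R.append([*((p+q)/2),np.linalg.norm(p-q)])
    return np.array(R)
E
python3 - <<'E'
from h import *
np.set_printoptions(precision=4,suppress=True)
def blobs(n,roi,th,amin,amax):
    g=cv2.cvtColor(cv2.imread(f"pics/{n}0.png"),cv2.COLOR_BGR2GRAY);x0,y0,x1,y1=roi
    _,_,st,c=cv2.connectedComponentsWithStats((g[y0:y1,x0:x1]>th).astype(np.uint8))
    return np.array([[a+x0,b+y0,s[4]] for (a,b),s in zip(c[1:],st[1:]) if amin<s[4]<amax])
g=cv2.cvtColor(cv2.imread("pics/top0.png"),cv2.COLOR_BGR2GRAY);print(g[206:222,360:382])
for th in(190,200,210,220):print(th,blobs("top",(355,200,440,226),th,30,250),blobs("scene",(155,200,275,262),th,30,500),sep="\n")
# box top outline
top=cv2.imread("pics/top0.png");
im=cv2.resize(top[170:280,340:460],None,fx=6,fy=5.4,interpolation=cv2.INTER_CUBIC)
s=cv2.resize(cv2.imread("pics/scene0.png")[180:310,130:310],None,fx=4,fy=4,interpolation=cv2.INTER_CUBIC)
cv2.imwrite("pics/topc.png",im);cv2.imwrite("pics/scenec.png",s)
d=np.load("topd.npy")
print(d[216,369],d[213,388],d[212,407],d[210,426])
E
```

```text
[[153 153 153 153 153 152 153 152 152 151 153 154 152 151 151 152 151 150
  151 148 150 146]
 [153 154 153 153 151 151 151 154 151 151 150 151 149 147 150 152 151 152
  152 150 146 139]
 [155 153 153 151 149 150 151 149 145 141 140 135 137 138 140 146 152 152
  152 146 130 114]
 [154 148 141 136 136 134 134 130 123 121 115 111 111 112 122 139 151 154
  152 146 122  92]
 [150 136 117 103 101 103 102 105 105 106 109 110 107  96 109 134 150 152
  150 141 119  85]
 [147 124  93  75  87 105 113 117 121 126 136 138 131 110 108 132 147 152
  151 145 125  85]
 [146 123  91  72 104 130 141 144 145 148 153 153 145 121 109 130 145 150
  148 143 128  95]
 [146 128  94  75 107 138 150 154 155 155 156 155 149 123 110 126 143 147
  148 146 132  99]
 [145 128  94  72 103 137 152 155 157 157 157 156 149 127 112 125 143 146
  150 147 136 103]
 [146 135 103  71  98 135 152 154 157 157 158 159 152 135 115 123 140 147
  148 145 138 107]
 [147 137 105  71  95 133 152 158 158 157 158 158 156 143 117 119 138 146
  148 148 136 108]
 [149 140 108  74  93 134 151 156 159 159 157 160 155 145 120 116 135 145
  151 148 139 110]
 [150 142 111  80  90 127 148 154 156 154 157 155 154 145 119 111 132 144
  149 149 138 111]
 [151 143 118  82  85 120 140 143 141 140 138 137 138 127 103 104 133 145
  148 147 139 117]
 [152 144 118  80  73  98 116 117 109 102 101  98  93  89  82 103 132 146
  149 148 141 125]
 [153 145 122  87  65  73  84  83  77  79  77  80  79  81  87 108 131 144
  146 145 143 138]]
190
[]
[]
200
[]
[]
210
[]
[]
220
[]
[]
1.1989015 1.197164 1.1993517 1.2008536
```

View pics/topc.png

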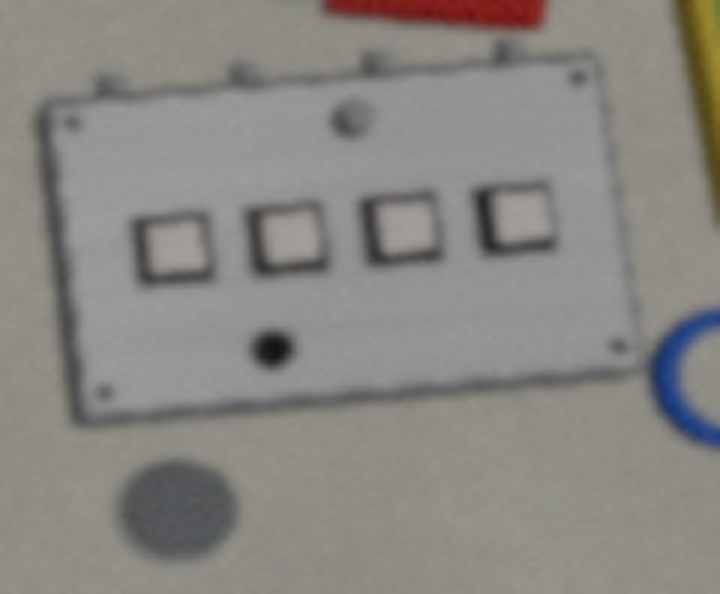

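View pics/scenec.png

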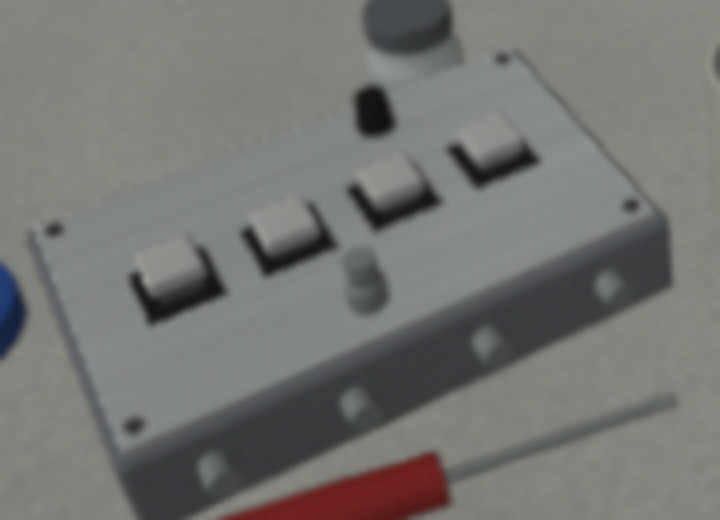

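The crops show the cap tops clearly, with corner screws around them, the adapter behind the row and the fuse cap in front. The cap centres in the top crop are about (175,246), (290,237), (404,228) and (520,218). I'll use the caps and screws to get the box pose.

```bash
python3 - <<'E'
from h import *
np.set_printoptions(precision=4,suppress=True)
T=lambda a:(np.array(a)+.5)/[6,5.4]-.5+[340,170]
S=lambda a:(np.array(a)+.5)/4-.5+[130,180]
scr=plane("top",T([(72,122),(577,77),(617,346),(104,392)]),.05);scs=plane("scene",S([(630,205),(133,426),(53,229),(502,58)]),.05)
print(scr,scs,sep="\n")
t=cv2.imread("pics/top0.png").astype(int);s=cv2.imread("pics/scene0.png").astype(int)
# caps: warm white (r-b) vs. panel
def caps(im,seeds,r,dv):
    out=[]
    for u,v in seeds:
        u,v=int(round(u)),int(round(v));w=im[v-r:v+r+1,u-r:u+r+1]
        m=((w[...,2]-w[...,0]>4)&(w[...,2]>135)).astype(np.uint8)
        n,l,st,c=cv2.connectedComponentsWithStats(m);k=1+np.argmax(st[1:,4]);out.append([*(c[k]+[u-r,v-r]),st[k,4]])
    return np.array(out)
ct=caps(t,T([(175,246),(290,237),(404,228),(520,218)]),8,0);print(ct)
kp=plane("top",ct[:,:2],.066)
for C in (scr,scs):
    c=C.mean(0);yv=(C[0]+C[3]-C[1]-C[2])/2;print("c",c,"yaw",np.arctan2(-yv[0],yv[1]),"dims",np.linalg.norm(yv),np.linalg.norm(C[0]-C[3]))
    y=yv/np.linalg.norm(yv);
    print(np.array([c+k*y for k in(.075,.025,-.025,-.075)]))
    x=np.array([y[1],-y[0],0]);print("caps in box",(kp-c)@np.c_[x,y])
print("caps",kp)
d=np.load("topd.npy");m=arm.camera_model("top")
for u,v,_ in ct:
    o,r=ray("top",[(u,v)]);dd=np.median(d[int(round(v))-2:int(round(v))+3,int(round(u))-2:int(round(u))+3]);print("depth pt",o+r[0]*dd)
for nm,p in(("adapter",(350,118)),("fuse",(272,348))):print(nm,plane("top",T([p]),.075))
print("jar",plane("top",T([(178,510)]),.06),"mug",plane("top",[(317,200)],.085))
o=arm.get_obs();from scipy.spatial.transform import Rotation as R
print(R.from_rotvec(o["ee_rot"]).as_matrix())
E
```

```text
[[ 0.6307 -0.0346  0.05  ]
 [ 0.6579 -0.2565  0.05  ]
 [ 0.5266 -0.2723  0.05  ]
 [ 0.4998 -0.0501  0.05  ]]
[[ 0.6303 -0.0349  0.05  ]
 [ 0.6574 -0.257   0.05  ]
 [ 0.526  -0.2729  0.05  ]
 [ 0.4991 -0.0505  0.05  ]]
[[369.125  215.3906  64.    ]
 [388.1692 213.3692  65.    ]
 [407.3492 211.5714  63.    ]
 [426.7385 209.5385  65.    ]]
c [ 0.5788 -0.1533  0.05  ] yaw 0.12109692304881765 dims 0.22369548705178377 0.1318557952118338
[[ 0.5697 -0.0789  0.05  ]
 [ 0.5757 -0.1285  0.05  ]
 [ 0.5818 -0.1782  0.05  ]
 [ 0.5878 -0.2278  0.05  ]]
caps in box [[-0.0013  0.0746]
 [-0.001   0.0251]
 [-0.0013 -0.0248]
 [-0.001  -0.0754]]
c [ 0.5782 -0.1538  0.05  ] yaw 0.12114589214344151 dims 0.2239085878704599 0.13213055527403988
[[ 0.5691 -0.0794  0.05  ]
 [ 0.5752 -0.129   0.05  ]
 [ 0.5812 -0.1787  0.05  ]
 [ 0.5873 -0.2283  0.05  ]]
caps in box [[-0.0007  0.075 ]
 [-0.0004  0.0255]
 [-0.0007 -0.0243]
 [-0.0004 -0.0749]]
caps [[ 0.5684 -0.0795  0.066 ]
 [ 0.5747 -0.1285  0.066 ]
 [ 0.5805 -0.1781  0.066 ]
 [ 0.5869 -0.2283  0.066 ]]
depth pt [ 0.5686 -0.0796  0.0644]
depth pt [ 0.5749 -0.1287  0.0648]
depth pt [ 0.5806 -0.1782  0.0652]
depth pt [ 0.5867 -0.2281  0.067 ]
adapter [[ 0.631  -0.1523  0.075 ]]
fuse [[ 0.5205 -0.1191  0.075 ]]
jar [[ 0.4441 -0.0814  0.06  ]] mug [[0.6027 0.0555 0.085 ]]
[[ 0.4365  0.8997 -0.0005]
 [ 0.8997 -0.4365 -0.0013]
 [-0.0014  0.0001 -1.    ]]
```

```bash
python3 -m crank '[[[0,0,-0.07],[-0.057,0.057,0],0],[[0,0,-0.14],[-0.114,0.114,0],0],[[0,0,-0.21],[-0.171,0.171,0],0],[[0,0,-0.273],[-0.228,0.228,0],0],[[0,0,-0.273],[-0.285,0.285,0],0],[[0,0,-0.273],[-0.342,0.342,0],0],[[0,0,-0.273],[-0.399,0.399,0],0],[[0,0,-0.273],[-0.456,0.456,0],0],[[0,0,-0.273],[-0.513,0.513,0],0],[[0,0,-0.273],[-0.57,0.57,0],0],[[0,0,-0.273],[-0.627,0.627,0],0],[[0,0,-0.273],[-0.66,0.66,0],0]]' 20
cat > st.py <<'E'
from h import *
import sys
from scipy.spatial.transform import Rotation as R
np.set_printoptions(precision=4,suppress=True)
K=np.array([[.569,-.079],[.575,-.1287],[.5812,-.1785],[.5873,-.228]])
o=arm.get_obs();M=R.from_rotvec(o["ee_rot"]).as_matrix();p=o["eef_pos"]
print("t",round(o["time_s"],2),"tcp",p,"tip z",round(p[2]-.019,4),"w",round(o["width"],4),"yaw err",np.degrees(np.arctan2(M[1,0],M[0,0]))-96.93,"tilt",M[:2,2],"F",o["ft_force"],"q7",o["qpos"][6],"dq",abs(o["dq"]).max())
k=int(sys.argv[1]);d=np.array([*K[k],float(sys.argv[2])+.019])-p;print("units to go",M.T@d/.8)
E
python3 st.py 0 .085
```

```text
time_s: 1.6
eef_pos: [0.5614, -0.0555, 0.2375]
ee_rot: [-2.085, -2.35, 0.0]
ft_force: [1.5, -0.3, -0.0]
width: 0.0007
t 1.6 tcp [ 0.5614 -0.0555  0.2375] tip z 0.2185 w 0.0007 yaw err -0.0737834075601711 tilt [-0.0001 -0.    ] F [ 1.4913 -0.2779 -0.0373] q7 1.625480159899311 dq 0.8531983783113385
units to go [-0.0303  0.006   0.1669]
```

```bash
python3 -m crank '[[[0,0,0],[-0.03,0.006,0.03],0],[[0,0,0],[-0.03,0.006,0.09],0],[[0,0,0],[-0.03,0.006,0.14],0],[[0,0,0],[-0.03,0.006,0.165],0],[[0,0,0],[-0.03,0.006,0.165],0],[[0,0,0],[-0.03,0.006,0.165],0],[[0,0,0],[-0.03,0.006,0.165],0]]'
python3 st.py 0 .07
```

```text
time_s: 2.48
eef_pos: [0.5693, -0.0766, 0.1068]
ee_rot: [2.083, 2.349, 0.002]
ft_force: [0.0, 0.5, 0.7]
width: 0.0004
t 2.48 tcp [ 0.5693 -0.0766  0.1068] tip z 0.0878 w 0.0004 yaw err -0.05778946467910373 tilt [ 0.0018 -0.0002] F [0.009  0.5021 0.728 ] q7 1.6297687750803769 dq 0.004012754368562168
units to go [-0.0029 -0.0008  0.0222]
```

```bash
python3 -m crank '[[[0,0,0],[-0.003,-0.001,0.01],0],[[0,0,0],[-0.003,-0.001,0.02],0],[[0,0,0],[-0.003,-0.001,0.02],0],[[0,0,0],[-0.003,-0.001,0.02],0]]' >/dev/null
python3 st.py 0 .065
python3 -m crank '[[[0,0,0],[0,0,0.001],0],[[0,0,0],[0,0,0.001],0]]' >/dev/null
python3 st.py 0 .065
python3 -m crank '[[[0,0,0],[0,0,0.001],0],[[0,0,0],[0,0,0.001],0]]' >/dev/null
python3 st.py 0 .065
```

```text
t 2.98 tcp [ 0.5682 -0.079   0.0895] tip z 0.0705 w 0.0003 yaw err -0.05173577157435716 tilt [-0.0002  0.    ] F [ 0.5547  0.323  -0.2999] q7 1.6294627965034703 dq 0.005190908228293046
units to go [-0.0002  0.001   0.0069]
t 3.23 tcp [ 0.5682 -0.079   0.0889] tip z 0.0699 w 0.0009 yaw err -0.04849528929858593 tilt [ 0.0002 -0.    ] F [-0.7037 -0.364   0.042 ] q7 1.6292717057089128 dq 0.002482680244855386
units to go [-0.0002  0.0009  0.0062]
t 3.48 tcp [ 0.5682 -0.079   0.088 ] tip z 0.069 w 0.0004 yaw err -0.0542376065712773 tilt [ 0. -0.] F [ 0.3542 -1.0138 -0.5197] q7 1.6290704821136253 dq 0.0017833150876453078
units to go [-0.0001  0.001   0.005 ]
```

```bash
cat > s.py <<'E'
from workcell import arm
o=arm.get_obs();print("t %.2f tip %.4f Fz %.2f tq"%(o["time_s"],o["eef_pos"][2]-.019,o["ft_force"][2]),o["torque"].round(3),o["joint_torque"].round(2)[[1,3,5]])
E
R='>/dev/null'
python3 -m crank '[[[0,0,0],[0,0,0.001],0]]' >/dev/null; python3 s.py
python3 -m crank '[[[0,0,0],[0,0,0.001],0]]' >/dev/null; python3 s.py
python3 -m crank '[[[0,0,0],[0,0,0.001],0]]' >/dev/null; python3 s.py
python3 -m crank '[[[0,0,0],[0,0,0],0]]' >/dev/null; python3 s.py
python3 -m crank '[[[0,0,0],[0,0,0.001],0]]' >/dev/null; python3 s.py
python3 -m crank '[[[0,0,0],[0,0,0],0]]' >/dev/null; python3 s.py
```

```text
t 3.60 tip 0.0683 Fz -0.42 tq [0.02  0.032 0.001] [-67.1  -13.49   0.11]
t 3.73 tip 0.0674 Fz -0.98 tq [0.024 0.004 0.003] [-67.14 -13.45   0.1 ]
t 3.85 tip 0.0666 Fz -0.23 tq [0.08  0.022 0.004] [-67.17 -13.39   0.1 ]
t 3.98 tip 0.0665 Fz 0.22 tq [ 0.1    0.037 -0.015] [-6.701e+01 -1.337e+01  6.000e-02]
t 4.10 tip 0.0659 Fz -0.07 tq [ 0.034  0.045 -0.035] [-67.21 -13.35   0.11]
t 4.22 tip 0.0658 Fz -0.31 tq [ 0.049  0.037 -0.039] [-67.07 -13.33   0.07]
```

```bash

python3 -m crank '[[[0,0,0],[0,0,0.001],0]]' >/dev/null; python3 s.py
python3 -m crank '[[[0,0,0],[0,0,0],0]]' >/dev/null; python3 s.py
python3 -m crank '[[[0,0,0],[0,0,0.001],0]]' >/dev/null; python3 s.py
python3 -m crank '[[[0,0,0],[0,0,0],0]]' >/dev/null; python3 s.py
```

```text
t 4.35 tip 0.0651 Fz 0.72 tq [0.029 0.006 0.026] [-66.93 -13.27   0.08]
t 4.47 tip 0.0650 Fz 0.55 tq [ 0.009 -0.003 -0.031] [-66.78 -13.15   0.07]
t 4.60 tip 0.0643 Fz -0.11 tq [ 0.085 -0.02  -0.015] [-66.88 -13.17   0.09]
t 4.72 tip 0.0642 Fz 0.78 tq [ 0.001 -0.046  0.038] [-66.75 -13.05   0.09]
```

```bash

python3 -m crank '[[[0,0,0],[0,0,0.001],0]]' >/dev/null; python3 s.py
python3 -m crank '[[[0,0,0],[0,0,0],0]]' >/dev/null; python3 s.py
python3 -m crank '[[[0,0,0],[0,0,0],0]]' >/dev/null; python3 s.py
python3 -m crank '[[[0,0,0],[0,0,0],0]]' >/dev/null; python3 s.py
```

```text
t 4.85 tip 0.0635 Fz 0.75 tq [ 0.031 -0.029  0.008] [-66.85 -13.06   0.11]
t 4.97 tip 0.0634 Fz 1.02 tq [0.066 0.054 0.031] [-66.72 -12.94   0.1 ]
t 5.10 tip 0.0634 Fz 1.98 tq [ 0.068  0.018 -0.044] [-66.72 -12.95   0.12]
t 5.22 tip 0.0635 Fz 0.44 tq [ 0.049 -0.001 -0.039] [-66.73 -12.93   0.13]
```

```bash

python3 -m crank '[[[0,0,0],[0,0,0.001],0]]' >/dev/null; python3 s.py
python3 -m crank '[[[0,0,0],[0,0,0],0]]' >/dev/null; python3 s.py
python3 -m crank '[[[0,0,0],[0,0,0],0]]' >/dev/null; python3 s.py
python3 -m crank '[[[0,0,0],[0,0,-0.012],0],[[0,0,0],[0,0,-0.022],0],[[0,0,0],[0,0,-0.022],0]]' >/dev/null; python3 s.py; python3 st.py 1 0.074
```

```text
t 5.35 tip 0.0627 Fz 0.43 tq [-0.031 -0.069 -0.053] [-66.82 -12.91   0.15]
t 5.47 tip 0.0626 Fz 1.75 tq [ 0.006 -0.042 -0.031] [-66.69 -12.79   0.14]
t 5.60 tip 0.0627 Fz 1.19 tq [ 0.024 -0.016 -0.034] [-66.68 -12.8    0.15]
t 5.97 tip 0.0812 Fz -0.44 tq [ 0.058 -0.011  0.047] [-66.72 -14.34   0.22]
t 5.97 tcp [ 0.5687 -0.079   0.1002] tip z 0.0812 w 0.0004 yaw err -0.060427663095453 tilt [ 0.0017 -0.0001] F [ 0.9654 -0.4644 -0.4403] q7 1.6317653900877063 dq 0.013430803224977217
units to go [-0.0626  0.0004  0.0091]
```

```bash

python3 -m crank '[[[0,0,0],[-0.0625,0.0005,0],0],[[0,0,0],[-0.0625,0.0005,0.007],0],[[0,0,0],[-0.0625,0.0005,0.0145],0],[[0,0,0],[-0.0625,0.0005,0.0145],0],[[0,0,0],[-0.0625,0.0005,0.0145],0]]' >/dev/null; python3 st.py 1 0.065
python3 -m crank '[[[0,0,0],[0,0,0.001],0]]' >/dev/null; python3 s.py
python3 -m crank '[[[0,0,0],[0,0,0],0]]' >/dev/null; python3 s.py
python3 -m crank '[[[0,0,0],[0,0,0.001],0]]' >/dev/null; python3 s.py
python3 -m crank '[[[0,0,0],[0,0,0],0]]' >/dev/null; python3 s.py
```

```text
t 6.6 tcp [ 0.5746 -0.1276  0.0876] tip z 0.0686 w 0.0002 yaw err 0.022758927669968898 tilt [-0.0002  0.0003] F [-0.4788  0.3424 -0.1894] q7 1.703300928398568 dq 0.004270833716019567
units to go [-0.0014  0.0004  0.0045]
t 6.72 tip 0.0680 Fz 0.38 tq [ 0.058 -0.036 -0.02 ] [-68.5  -14.1    0.11]
t 6.85 tip 0.0679 Fz -0.92 tq [ 0.004 -0.048  0.019] [-6.845e+01 -1.411e+01  6.000e-02]
t 6.97 tip 0.0672 Fz 0.54 tq [ 0.053 -0.005  0.002] [-68.68 -14.09   0.11]
t 7.10 tip 0.0670 Fz -0.30 tq [-0.006  0.01  -0.014] [-6.855e+01 -1.407e+01  6.000e-02]
```

```bash

python3 -m crank '[[[0,0,0],[0,0,0.001],0]]' >/dev/null; python3 s.py
python3 -m crank '[[[0,0,0],[0,0,0],0]]' >/dev/null; python3 s.py
python3 -m crank '[[[0,0,0],[0,0,0.001],0]]' >/dev/null; python3 s.py
python3 -m crank '[[[0,0,0],[0,0,0],0]]' >/dev/null; python3 s.py
python3 -m crank '[[[0,0,0],[0,0,0],0]]' >/dev/null; python3 s.py
```

```text
t 7.22 tip 0.0663 Fz 0.14 tq [ 0.054 -0.034 -0.05 ] [-68.74 -14.04   0.11]
t 7.35 tip 0.0662 Fz -0.29 tq [ 0.029 -0.021 -0.025] [-6.859e+01 -1.402e+01  6.000e-02]
t 7.47 tip 0.0654 Fz 0.02 tq [0.061 0.004 0.008] [-68.77 -13.99   0.11]
t 7.60 tip 0.0654 Fz 0.31 tq [ 0.029 -0.01  -0.005] [-6.862e+01 -1.397e+01  6.000e-02]
t 7.72 tip 0.0654 Fz 0.28 tq [ 0.077  0.015 -0.002] [-68.63 -13.98   0.08]
```

```bash

python3 -m crank '[[[0,0,0],[0,0,0.001],0]]' >/dev/null; python3 s.py
python3 -m crank '[[[0,0,0],[0,0,0],0]]' >/dev/null; python3 s.py
python3 -m crank '[[[0,0,0],[0,0,0.001],0]]' >/dev/null; python3 s.py
python3 -m crank '[[[0,0,0],[0,0,0],0]]' >/dev/null; python3 s.py
```

```text
t 7.85 tip 0.0649 Fz 4.35 tq [ 0.053  0.315 -0.002] [-65.8  -13.72  -0.29]
t 7.97 tip 0.0649 Fz 5.00 tq [ 0.105  0.246 -0.014] [-65.87 -13.73  -0.29]
t 8.10 tip 0.0641 Fz 5.51 tq [0.157 0.253 0.068] [-66.13 -13.75  -0.26]
t 8.22 tip 0.0640 Fz 4.74 tq [0.121 0.244 0.038] [-66.06 -13.65  -0.27]
```

Key 2 is the firm one, at about 5 N. I'll lift off and tap keys 3 and 4.

```bash

python3 -m crank '[[[0,0,0],[0,0,-0.012],0],[[0,0,0],[-0.03,0,-0.02],0],[[0,0,0],[-0.0645,0.001,-0.02],0],[[0,0,0],[-0.0645,0.001,-0.0055],0],[[0,0,0],[-0.0645,0.001,-0.0055],0],[[0,0,0],[-0.0645,0.001,-0.0055],0]]' >/dev/null; python3 st.py 2 0.065; python3 s.py
python3 -m crank '[[[0,0,0],[0,0,0.001],0]]' >/dev/null; python3 s.py
python3 -m crank '[[[0,0,0],[0,0,0],0]]' >/dev/null; python3 s.py
python3 -m crank '[[[0,0,0],[0,0,0.001],0]]' >/dev/null; python3 s.py
python3 -m crank '[[[0,0,0],[0,0,0],0]]' >/dev/null; python3 s.py
```

```text
t 8.97 tcp [ 0.5814 -0.1784  0.087 ] tip z 0.068 w 0.0002 yaw err 0.028240208522248622 tilt [-0.0007  0.0007] F [ 0.2556 -0.4341  0.4882] q7 1.7775931060202064 dq 0.005670772923472299
units to go [-0.0001 -0.0002  0.0038]
t 8.97 tip 0.0680 Fz 0.49 tq [ 0.045  0.013 -0.006] [-70.12 -14.85   0.08]
t 9.10 tip 0.0676 Fz 0.08 tq [ 0.094 -0.025 -0.058] [-70.46 -14.89   0.11]
t 9.22 tip 0.0676 Fz -0.27 tq [ 0.023  0.001 -0.007] [-7.045e+01 -1.491e+01  6.000e-02]
t 9.35 tip 0.0668 Fz -0.38 tq [-0.008  0.019  0.032] [-70.69 -14.91   0.11]
t 9.47 tip 0.0666 Fz -0.63 tq [ 0.051  0.002 -0.03 ] [-7.058e+01 -1.489e+01  6.000e-02]
```

```bash

python3 -m crank '[[[0,0,0],[0,0,0.001],0]]' >/dev/null; python3 s.py
python3 -m crank '[[[0,0,0],[0,0,0],0]]' >/dev/null; python3 s.py
python3 -m crank '[[[0,0,0],[0,0,0.001],0]]' >/dev/null; python3 s.py
python3 -m crank '[[[0,0,0],[0,0,0],0]]' >/dev/null; python3 s.py
python3 -m crank '[[[0,0,0],[0,0,0.001],0]]' >/dev/null; python3 s.py
python3 -m crank '[[[0,0,0],[0,0,0],0]]' >/dev/null; python3 s.py
```

```text
t 9.60 tip 0.0659 Fz 0.14 tq [ 0.05  -0.064  0.024] [-70.76 -14.87   0.11]
t 9.72 tip 0.0658 Fz 0.25 tq [ 0.096  0.015 -0.026] [-7.062e+01 -1.485e+01  6.000e-02]
t 9.85 tip 0.0651 Fz 0.25 tq [ 0.022 -0.044 -0.   ] [-70.79 -14.82   0.11]
t 9.97 tip 0.0650 Fz -0.23 tq [0.033 0.013 0.035] [-7.065e+01 -1.480e+01  6.000e-02]
t 10.10 tip 0.0643 Fz 0.58 tq [0.006 0.051 0.012] [-7.042e+01 -1.472e+01  7.000e-02]
t 10.22 tip 0.0642 Fz 1.46 tq [ 0.017  0.028 -0.061] [-7.031e+01 -1.463e+01  6.000e-02]
```

Contact on key 3 came at about 0.0647. I'll press about 2 mm more.

```bash

python3 -m crank '[[[0,0,0],[0,0,0.001],0]]' >/dev/null; python3 s.py
python3 -m crank '[[[0,0,0],[0,0,0],0]]' >/dev/null; python3 s.py
python3 -m crank '[[[0,0,0],[0,0,0.001],0]]' >/dev/null; python3 s.py
python3 -m crank '[[[0,0,0],[0,0,0],0]]' >/dev/null; python3 s.py
python3 -m crank '[[[0,0,0],[0,0,-0.012],0],[[0,0,0],[-0.03,0,-0.02],0],[[0,0,0],[-0.0625,0,-0.02],0],[[0,0,0],[-0.0625,0,-0.015],0],[[0,0,0],[-0.0625,0,-0.01],0],[[0,0,0],[-0.0625,0,-0.01],0]]' >/dev/null; python3 st.py 3 0.067; python3 s.py
```

```text
t 10.35 tip 0.0635 Fz 1.40 tq [0.043 0.002 0.014] [-7.040e+01 -1.465e+01  7.000e-02]
t 10.47 tip 0.0634 Fz 1.36 tq [ 0.055  0.029 -0.066] [-7.028e+01 -1.454e+01  7.000e-02]
t 10.60 tip 0.0627 Fz 0.66 tq [-0.024  0.011  0.017] [-70.36 -14.56   0.08]
t 10.72 tip 0.0626 Fz 1.11 tq [ 0.027 -0.043 -0.006] [-70.24 -14.44   0.08]
t 11.47 tcp [ 0.5873 -0.228   0.0892] tip z 0.0702 w 0.0007 yaw err 0.026687963065157305 tilt [-0.0009  0.0009] F [-1.0725  0.0843 -0.4717] q7 1.8482249038294107 dq 0.006643762868039866
units to go [-0.0001  0.      0.004 ]
t 11.47 tip 0.0702 Fz -0.47 tq [ 0.065  0.016 -0.004] [-7.244e+01 -1.597e+01  1.000e-02]
```

Key 3 is soft. Now key 4.

```bash

python3 -m crank '[[[0,0,0],[0,0,0.001],0],[[0,0,0],[0,0,0.001],0]]' >/dev/null; python3 s.py
python3 -m crank '[[[0,0,0],[0,0,0.001],0],[[0,0,0],[0,0,0.001],0]]' >/dev/null; python3 s.py
python3 -m crank '[[[0,0,0],[0,0,0.001],0],[[0,0,0],[0,0,0.001],0]]' >/dev/null; python3 s.py
python3 -m crank '[[[0,0,0],[0,0,0.001],0],[[0,0,0],[0,0,0.001],0]]' >/dev/null; python3 s.py
python3 -m crank '[[[0,0,0],[0,0,0.001],0],[[0,0,0],[0,0,0.001],0]]' >/dev/null; python3 s.py
```

```text
t 11.72 tip 0.0698 Fz 0.21 tq [ 0.047 -0.028  0.044] [-7.256e+01 -1.593e+01  6.000e-02]
t 11.97 tip 0.0690 Fz 0.61 tq [0.094 0.004 0.019] [-7.268e+01 -1.593e+01  6.000e-02]
t 12.22 tip 0.0682 Fz 0.12 tq [0.084 0.024 0.014] [-7.273e+01 -1.589e+01  6.000e-02]
t 12.47 tip 0.0674 Fz 0.12 tq [-0.015  0.043 -0.023] [-7.239e+01 -1.571e+01  6.000e-02]
t 12.72 tip 0.0666 Fz 1.26 tq [-0.009  0.014  0.014] [-7.236e+01 -1.562e+01  7.000e-02]
```

```bash

python3 -m crank '[[[0,0,0],[0,0,0.001],0],[[0,0,0],[0,0,0.001],0]]' >/dev/null; python3 s.py
python3 -m crank '[[[0,0,0],[0,0,0.001],0],[[0,0,0],[0,0,0.001],0]]' >/dev/null; python3 s.py
python3 -m crank '[[[0,0,0],[0,0,-0.012],0],[[0,0,0],[0.03,0,-0.022],0],[[0,0,0],[0.08,0,-0.022],0],[[0,0,0],[0.125,0,-0.022],0],[[0,0,0],[0.125,0,-0.01],0],[[0,0,0],[0.125,0,-0.004],0],[[0,0,0],[0.125,0,-0.004],0]]' >/dev/null; python3 st.py 1 0.0654; python3 s.py
```

```text
t 12.97 tip 0.0658 Fz 1.02 tq [ 0.043 -0.028 -0.085] [-72.31 -15.52   0.08]
t 13.22 tip 0.0650 Fz 1.63 tq [-0.005  0.06  -0.098] [-72.27 -15.43   0.09]
t 14.1 tcp [ 0.5753 -0.1309  0.0869] tip z 0.0679 w 0.0004 yaw err -0.12087608403449224 tilt [-0.0007 -0.0004] F [ 0.1072 -0.5956 -0.1582] q7 1.7033028066233864 dq 0.009485950115751846
units to go [0.0028 0.     0.0031]
t 14.10 tip 0.0679 Fz -0.16 tq [ 0.001  0.006 -0.003] [-68.43 -14.03  -0.  ]
```

Keys 1, 3 and 4 are soft and key 2 is firm. I'll press key 2 to its stop, which should be near 0.058.

```bash

python3 -m crank '[[[0,0,0],[0.0025,0,0.002],0],[[0,0,0],[0.0025,0,0.004],0],[[0,0,0],[0.0025,0,0.006],0],[[0,0,0],[0.0025,0,0.006],0]]' >/dev/null; python3 s.py
python3 -m crank '[[[0,0,0],[0,0,0.002],0],[[0,0,0],[0,0,0.002],0]]' >/dev/null; python3 s.py
python3 -m crank '[[[0,0,0],[0,0,0.0015],0],[[0,0,0],[0,0,0.0015],0]]' >/dev/null; python3 s.py
python3 -m crank '[[[0,0,0],[0,0,0.001],0],[[0,0,0],[0,0,0.001],0]]' >/dev/null; python3 s.py
```

```text
t 14.60 tip 0.0636 Fz 4.80 tq [-0.118  0.234  0.044] [-66.02 -13.56  -0.27]
t 14.85 tip 0.0619 Fz 3.77 tq [-0.351  0.192 -0.016] [-66.4  -13.36  -0.21]
t 15.10 tip 0.0606 Fz 3.58 tq [-0.476  0.095  0.022] [-66.87 -13.16  -0.11]
t 15.35 tip 0.0597 Fz 2.92 tq [-0.416  0.024 -0.041] [-6.747e+01 -1.312e+01  2.000e-02]
```

The force is falling and a moment is growing, so I'll check before going deeper.

```bash
python3 st.py 1 0.058; python3 - <<'E'
from h import *
for n,(x0,y0,x1,y1) in(("scene",(130,150,330,310)),):
    p,d=arm.camera(n);cv2.imwrite("pics/s1.png",cv2.resize(p[y0:y1,x0:x1,::-1],None,fx=4,fy=3.7,interpolation=cv2.INTER_CUBIC))
E
```

```text
t 15.35 tcp [ 0.5754 -0.128   0.0787] tip z 0.0597 w 0.0005 yaw err -0.04868458660027386 tilt [0.0001 0.0001] F [-0.2112 -1.9657  2.9178] q7 1.6982375687575724 dq 0.0030536725688885312
units to go [-0.0008 -0.0006  0.0021]
```

View pics/s1.png

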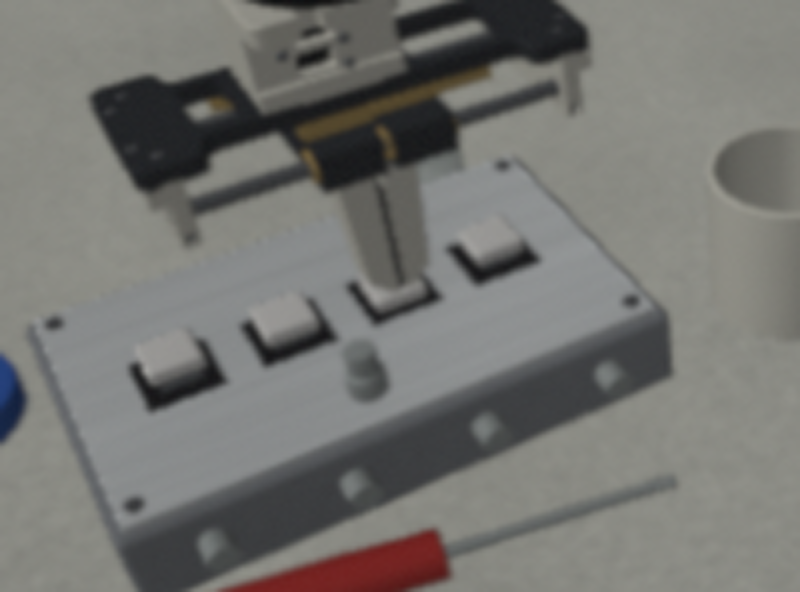

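The fingertips sit squarely on the cap and the key is sinking. The side load comes from my lateral correction dragging on the cap. I'll continue to the stop.

```bash

python3 -m crank '[[[0,0,0],[-0.001,0,0.001],0],[[0,0,0],[-0.001,0,0.001],0]]' >/dev/null; python3 s.py
python3 -m crank '[[[0,0,0],[0,0,0.001],0],[[0,0,0],[0,0,0.001],0]]' >/dev/null; python3 s.py
python3 -m crank '[[[0,0,0],[0,0,0.0005],0],[[0,0,0],[0,0,0.0005],0]]' >/dev/null; python3 s.py
```

```text
t 15.65 tip 0.0591 Fz 0.59 tq [0.042 0.008 0.018] [-60.31 -12.76  -0.57]
t 15.90 tip 0.0590 Fz 12.86 tq [ 0.285  0.648 -0.029] [-62.   -13.32  -0.92]
t 16.15 tip 0.0587 Fz 14.31 tq [0.264 0.777 0.057] [-61.63 -13.31  -0.99]
```

The stop is reached at 14 N. Letting go.

```bash

python3 -m crank '[[[0,0,0],[0,0,0],0],[[0,0,0],[0,0,-0.01],0],[[0,0,0],[0,0,-0.03],0],[[0,0,0],[0,0,-0.08],0],[[0,0,0],[0,0,-0.15],0],[[0,0,0],[0.06,-0.01,-0.19],0],[[0,0,0],[0.13,-0.01,-0.19],0],[[0,0,0],[0.2,-0.01,-0.19],0],[[0,0,0],[0.27,-0.01,-0.19],0],[[0,0,0],[0.33,-0.01,-0.19],0],[[0,0,0],[0.33,-0.01,-0.19],0]]'
python3 - <<'E'
from h import *
n="scene";p,d=arm.camera(n);cv2.imwrite("pics/s2.png",cv2.resize(p[150:310,130:330,::-1],None,fx=4,fy=3.7,interpolation=cv2.INTER_CUBIC))
p,d=arm.camera("top");a=cv2.imread("pics/top0.png");cv2.imwrite("pics/t2.png",np.vstack([cv2.resize(x[150:280,290:500],None,fx=2.8,fy=2.2,interpolation=cv2.INTER_CUBIC) for x in(a,p[:,:,::-1])]))
for u,v in[(369,215),(388,213),(407,212),(427,210)]:
    o,r=ray("top",[(u,v)]);print((o+r[0]*np.median(d[v-2:v+3,u-2:u+3])).round(4))
E
```

```text
time_s: 17.52
eef_pos: [0.5349, 0.1368, 0.229]
ee_rot: [-2.075, -2.357, -0.002]
ft_force: [0.3, -0.2, -0.7]
width: 0.0006
[ 0.5695 -0.0792  0.0656]
[ 0.5748 -0.1271  0.0731]
[ 0.5796 -0.1776  0.0638]
[ 0.5854 -0.2285  0.0678]
```

View pics/s2.png

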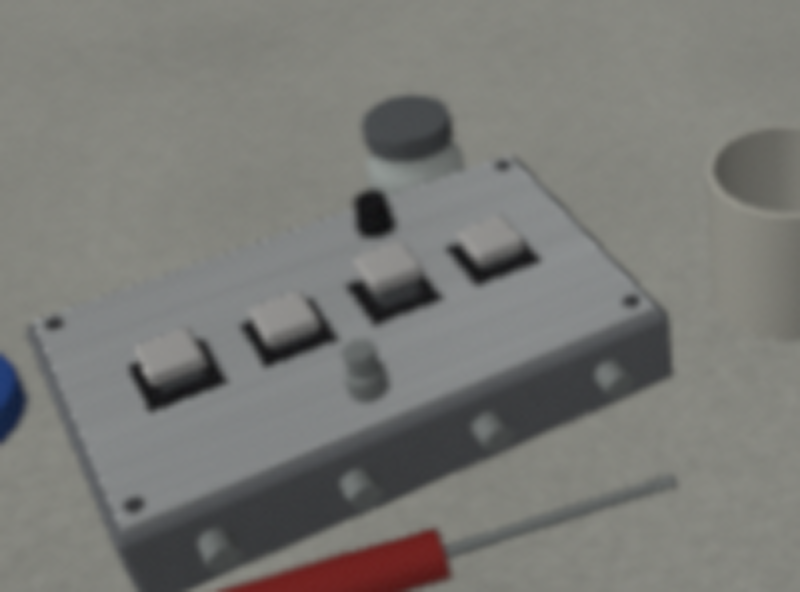

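View pics/t2.png

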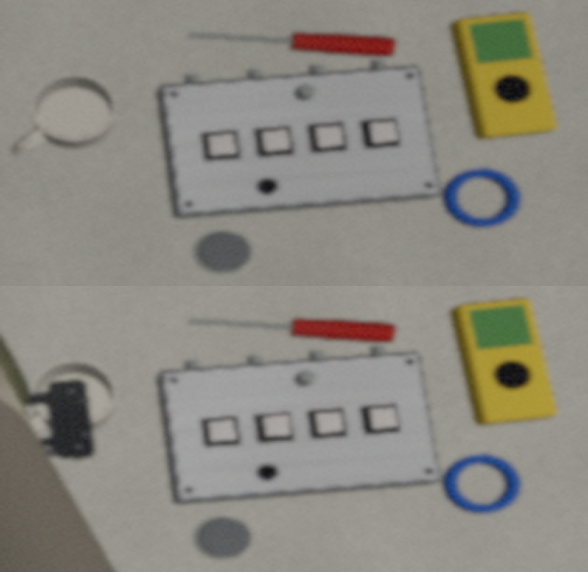

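The second key from the left now stands about 8 mm higher, at crop (390,265). The other three keep their heights, and nothing around the box has moved.

```bash
python3 -m crank '[[[0,0,0],[0,0,0],0],[[0,0,0],[0,0,0],0],[[0,0,0],[0,0,0],0]]'; python3 -c "
from workcell import arm
print(arm.hand_in())"
```

```text
time_s: 18.0
eef_pos: [0.536, 0.1314, 0.2289]
ee_rot: [2.086, 2.349, -0.0]
ft_force: [-0.3, -0.7, -0.2]
width: 0.0006
the job is handed in; nothing more can be done
None
```

The latched key was the second from the left. It has popped up, and I handed the job in at 18.0 s of the 51 s allowed.

- **Taps:** I tapped all four keys from left to right. Keys 1, 3 and 4 gave softly, at about 1 N over 2–3 mm. Key 2 stood firm at about 5 N. That tap went slightly past the 4 N threshold and the key sank about 1 mm, well short of its stop.
- **Press:** I then pressed key 2 to its stop at about 14 N and let go. A sideways correction while I was pressing put about 2 N of side load on the cap; I eased it before reaching the stop.
- **Last checks:** Depth readings put key 2's top at 0.073 m, up from 0.065 m. The other three are within about 1.5 mm of their starting heights, which is about the noise in those readings. In the before and after pictures the loose things look unmoved, though the arm hides part of the mug in the last top view. The arm was clear of everything at hand-in.

No check failed or disagreed.

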